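# Still the swinging drip hook and hang the cutter caddy on it

### The job

The hook on the drip stand is still swinging: steady it first with a light touch of the fingers, then draw back so that it hangs still on its own. Then pick up the cutter caddy, which has two black grips on its bail, and, keeping it upright, hang it on the hook by the raised middle of its bail so that it hangs free, level and quiet. Leave the bowl, the jigger and the wooden mould where they are.

Things in the scene. Friction and masses are not known exactly. Their poses are not given: they have to be found in the camera images.
- drip_stand: fixed steel stand. Origin on the table straight below the hook's pivot; +x points to the post (20 mm thick, 140 mm behind the pivot; base plate 150 x 180 x 14 mm, near edge 65 mm behind the pivot). A bar at height 446 mm runs from the post to the pivot fork (34 mm wide, lower end at 405 mm). Pivot axis along the stand's y, at height 420 mm
- hook (a joint): angle of the hook about the pivot (rad): swings freely in the stand's x-z plane, hardly damped (takes minutes to die down), starting up to 0.45 rad either side; within 0.02 of 0 when hanging at rest, positive when swung to the stand's -x side (away from the post), negative when towards the post
- hook_seat (a point): lowest point of the inside of the hook, where the bail comes to lie: 236 mm straight below the pivot, so at height 184 mm at rest
- hook_tip (a point): centre of the round end of the hook tip, 19 mm in front (-x) of the pivot line and 205 mm below the pivot; the very end is 4 mm higher, 35 mm above the seat
- caddy: loose open steel tray, 74 (x) x 258 (y) x 26 mm, 0.10 to 0.18 kg; origin: centre of its underside, z up. Bail of 6 mm bar over it in its y-z plane: uprights at y = +-126 mm, level bar centred at height 100 mm, raised middle (height 125 mm for |y| < 8 mm, sloping to 100 mm at |y| = 26 mm). Either side of it may face the robot or the post
- bail_top (a point): underside of the raised middle of the bail, 122 mm above the caddy's underside: the place that rests on the hook
- bowl: loose grey bowl, 160 mm across, 56 mm high, origin under its centre; bystander. Bowl and caddy stand one to the left and one to the right in front of the stand, either way round
- jigger: loose steel measuring jigger, 44 mm across, 108 mm high, origin under its centre; bystander
- mould: loose wooden press mould, 58 x 160 x 27 mm, origin under its centre; bystander
- grip_a (a point): centre of the black grip sleeve on the caddy's bail at y = -100 mm, height 100 mm; the sleeve is 12 mm thick (caddy x), 36 mm long (caddy y), 14 mm tall
- grip_b (a point): centre of the like sleeve at y = +100 mm on the caddy's bail
- hook_pivot (a point): point on the pivot axis where the hook hangs. The hook is of 8 mm round bar, 244 mm long, 0.23 kg. Its straight shank with a 22 mm collar 74 to 115 mm below the pivot; the lower 65 mm is cranked 16 mm to +x (towards the post), then the bar curves under the pivot and up to a tip on the -x side. The U is 24 mm clear between shank and tip, open upwards and along y

How it is judged (in metres and radians):
On the way, in this order (a step that is already met when the one before it is completed fails the run):
1. the fingers touch the swinging hook (contact force between the fingers and hook above 0.02 N).
2. the hook hangs still by itself, untouched and empty: within 0.06 rad of straight down and slower than 0.2 rad/s for half a second (contact force between anything else and hook below 0.01 N and value of joint hook between -0.06 and 0.06 rad and velocity of joint hook between -0.2 and 0.2 rad/s), for 0.5 s.
At the end, for the whole second after the job is handed in: the caddy hangs clear of the table from the hook with the raised middle of its bail within 14 mm of the hook's seat, level within 0.2 rad, moving slower than 0.12 m/s, the hook within 0.1 rad of straight down (distance between bail_top and hook_seat below 0.014 m and contact force between hook and caddy above 0.3 N and height (world z) of caddy above 0.04 m and angle between caddy's own z axis and vertical below 0.2 rad and linear speed of caddy below 0.12 m/s and value of joint hook between -0.1 and 0.1 rad); the robot touches nothing.
It fails at once if the hook is knocked: pushed by the fingers with more than 20 N, or swung more than 0.8 rad (contact force between the fingers and hook above 20 N or value of joint hook above 0.8 rad or value of joint hook below -0.8 rad).
It fails at once if the caddy is tipped by more than 0.6 rad (angle between caddy's own z axis and vertical above 0.6 rad).
It fails at once if the bowl, the jigger or the mould is moved by more than 30 mm (distance of any of bowl, jigger, mould from where it was at the start of the episode above 0.03 m).
It also fails if it takes over 72 s, if anything falls off the work surface, if the arm or the gripper's body presses on something with over 40 N, if the wrist force passes 120 N, or if a joint passes its speed limit or range.

### The arm

A 6-joint arm with a two-finger parallel gripper is mounted at the origin on a cart in front of the work surface, level with it; the furniture and walls round the work are solid. World frame = base frame: x ahead of the robot, y to its left, z up, the work surface at z = 0. Lengths are in mm, angles in degrees, forces in N, time in s.
With the tool pointing down it reaches from about 300 to 850 mm from the base axis. Payload 4.2 kg.
Tool frame: the origin (TCP) lies between the finger pads; the fingertips stand ahead of it and the grasp point (between the pads) lies 3 mm ahead of it (nose_length is the z of the fingertips in the tool frame, in mm); z points along the fingers, y is the line along which they close (so a half turn about z gives the same grasp; the last joint's range is limited). The gripper opens to 91 mm and grips with 3 to 60 N. Pads are 32 mm wide; open, the fingers measure 118 mm over their backs; the gripper's body (76 mm by 178 mm) begins 60 mm behind the grasp point.
Start: joints at [-65.718, 18.312, 89.639, -0, 72.044, -1.146], TCP at [246.895, -519.311, 235.976] pointing down, gripper open.
Joint ranges: [-177.97, 177.97], [-48.28, 115.42], [12.27, 149.76], [-77.06, 257.06], [2.81, 150.46], [-146.56, 146.56]. Speed limits (degrees/s): [147.25, 147.25, 180, 180, 180, 180].

### API

Orientations are given as [roll, pitch, yaw] about the fixed x, y, z axes, in that order (R = Rz(yaw) Ry(pitch) Rx(roll)).
In Python, from workcell import state, grab_frame, camera_params, job_done, nose_length gives the robot as it stands.
- The arm moves only by the tool step_arm, never from a script. Its argument "plan" is a list that holds one entry, the list of rows, each a list of 5 numbers: the shift along the tool's x, y, z in cm, then the turn about the tool's z in rad, then the opening, from 0 (shut) to 1 (fully open). In form: [[[x, y, z, turn, gripper], ...]]. A call has 1 to 20 rows; each row is the pose to reach, as a shift and turn from the pose commanded when the call began, along the tool's axes at that moment; what a row does not reach only later rows make up. A row lasts 1/8 s, in which the tool goes at most 62.5 mm and 10.7 degrees, less where a joint would pass 70% of its speed; a pose out of reach is approached as far as the arm can. A call with a gripper value outside its range is refused whole. The fingers move at their own pace and stop on an object; "newtons" is the grip in N (left out, the last holds). Time passes only in rows, so rows that repeat a pose let the fingers close. It gives the time, the measured TCP pose, the force, the opening and the grip force at its end, in the units of the state.
- state(): the state, without advancing time (a new reading comes with each control period).
- grab_frame(name): name is "scene" or "top" or "wrist"; returns the picture (420x560x3 uint8, blue, green, red); there is no depth.
- camera_params(name): a dict with "camera_matrix" (3x3 intrinsics, pixels), "R" (3x3) and "t" (3): a world point X has camera coordinates R X + t; the wrist camera has in their place "mount" (4x4, takes a point from camera to tool coordinates, whose origin is the TCP and whose axes are the flange's). Camera axes: x right, y down, z forward; pixel columns grow to the right and rows downward; lengths in mm; the calibration is good to about 2 mm. A picture is of the moment at which its call begins: read the wrist's pose just before it. camera_params takes no time and is no camera call.
- job_done(): hands the job in; it is judged then, once.
The state is a dict: "time_s": time; "qpos": joint angles; "qvel": joint speeds; "effort": joint torques, N m; "ee_pos": TCP position; "ee_rot": TCP orientation; "force": force on the tool from outside, world axes, zero at the start; "torque": the same for the moment, N m; "gripper_width": finger opening in mm; "gripper_force": force on a finger pad.
Only numpy, scipy, OpenCV 4.12 (cv2) and the standard library are available. Lean on these libraries where they do the work, as an engineer would, in place of code of your own. Each camera call takes 0.05 s, during which the arm holds its last target. There are 200 camera calls.

## Working session

There is one attempt and no reset: what is moved stays moved. The work goes in short steps, Python scripts to look and compute and a tool call to move; the robot and the scene stay as the last step left them, time stands still between calls to the robot, and variables do not carry over. Pictures are saved under pics/ and viewed, at most 10 in all, crops included, and the job is handed in when it is done.

Besides the shell and the picture viewer there is one more tool, called after "Call:" as a command line: name --argument value ..., lists and objects as JSON in quotes. step_arm: Moves the arm, as the interface text tells. Its arguments: {"type":"object","properties":{"plan":{"type":"array","items":{"type":"array","items":{"type":"array","items":{"type":"number"}}}},"newtons":{"type":"number"}},"required":["plan"]}

```bash
mkdir -p pics; ls; python3 - <<'E'
from workcell import *
import cv2,numpy as np
s=state();print(s['time_s'],s['ee_pos'],s['ee_rot'],s['force'],nose_length if not callable(nose_length) else nose_length())
a=grab_frame('scene');b=grab_frame('top')
cv2.imwrite('pics/s0.png',a);cv2.imwrite('pics/t0.png',b)
for n in('scene','top'):
  p=camera_params(n);print(n,p);print(-np.array(p['R']).T@np.array(p['t']))
print(camera_params('wrist'))
E
```

```text
pics
0.0 [ 246.68397523 -518.86353312  235.09889684] [-1.79895330e+02 -3.70485326e-04  2.54291923e+01] [-0.06676348 -0.38692739  0.68141777] 22.0
scene {'camera_matrix': array([[518.76108988,   0.        , 277.212217  ],
       [  0.        , 518.76108988, 207.62662051],
       [  0.        ,   0.        ,   1.        ]]), 'R': array([[-0.68448636, -0.72879393, -0.01838031],
       [-0.39053104,  0.3878448 , -0.83490234],
       [ 0.61560046, -0.56430118, -0.55009113]]), 't': array([ 368.24724992,  411.48325003, 1382.31615853])}
[-438.19725925  888.82736146 1110.71668205]
top {'camera_matrix': array([[537.71226083,   0.        , 280.39536942],
       [  0.        , 537.71226083, 215.03020064],
       [  0.        ,   0.        ,   1.        ]]), 'R': array([[-0.14832855, -0.98892412, -0.00526568],
       [-0.91381593,  0.1390948 , -0.38156661],
       [ 0.37807285, -0.05178536, -0.92432635]]), 't': array([  63.85901398,  620.34022245, 1800.56820363])}
[-104.39706279   70.10868881 1901.35000624]
{'camera_matrix': array([[294.64169872,   0.        , 280.70992465],
       [  0.        , 294.64169872, 208.97402997],
       [  0.        ,   0.        ,   1.        ]]), 'mount': array([[ 2.02777379e-04, -9.66419318e-01, -2.56970156e-01,
         7.32526016e+01],
       [ 9.99999973e-01,  1.67362915e-04,  1.59686325e-04,
        -1.00588310e+00],
       [-1.11316675e-04, -2.56970181e-01,  9.66419326e-01,
        -1.48120857e+02],
       [ 0.00000000e+00,  0.00000000e+00,  0.00000000e+00,
         1.00000000e+00]])}
```

View pics/s0.png

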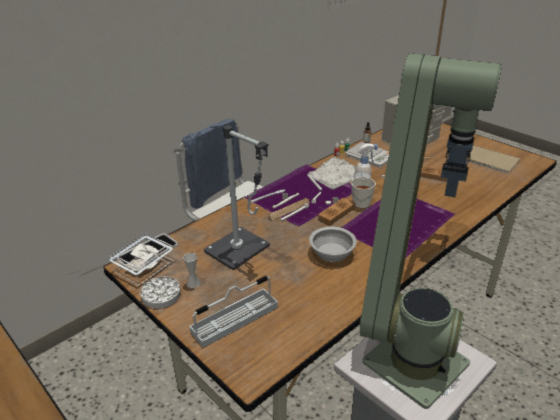

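View pics/t0.png

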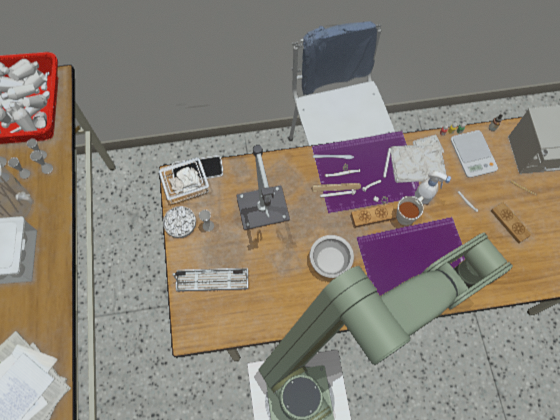

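The scene shows the stand (post base at about (237,243), fork near (262,150)), the caddy with black grips at (202,309) and (262,283), and the bowl at (332,246). In the top view the base plate is at about (262,208), the caddy at (212,279) and the bowl at (331,257). I'll enlarge the stand and caddy next.

```bash
python3 - <<'E'
import cv2,numpy as np
a=cv2.imread('pics/s0.png');b=cv2.imread('pics/t0.png')
A=cv2.resize(a[115:345,180:290],None,fx=2.6,fy=2.6,interpolation=cv2.INTER_CUBIC)
B=cv2.resize(b[140:300,165:295],None,fx=3.7,fy=3.7,interpolation=cv2.INTER_CUBIC)
A=A[:592];B=B[:592]
c=np.zeros((600,A.shape[1]+B.shape[1],3),np.uint8);c[:A.shape[0],:A.shape[1]]=A;c[:B.shape[0],A.shape[1]:]=B
print(c.shape,A.shape);cv2.imwrite('pics/c0.png',c)
E
```

```text
(600, 767, 3) (592, 286, 3)
```

View pics/c0.png

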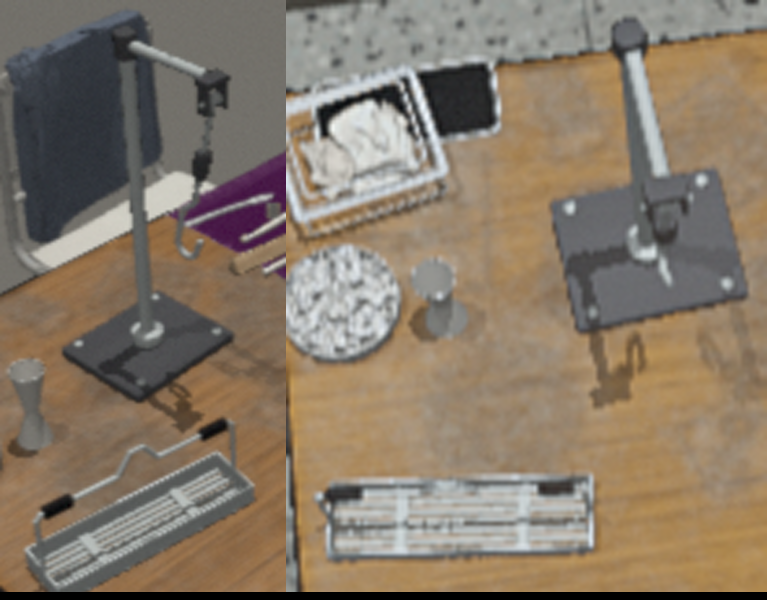

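The crop shows the plate corners (top view) at (551,203), (719,170), (748,296) and (582,331). The grips are at (343,493) and (556,488) in the top view and (58,506) and (214,430) in the scene view. The hook hangs with its tip towards the robot. Next I'll triangulate these.

```bash
cat > h.py <<'E'
from workcell import *
import cv2,numpy as np
C={n:camera_params(n) for n in('scene','top')}
def ray(n,p):
    c=C[n];R=np.array(c['R']);K=np.array(c['camera_matrix'])
    return -R.T@np.array(c['t']),R.T@np.linalg.solve(K,[p[0],p[1],1.])
def onz(n,p,z):
    o,d=ray(n,p);return o+d*(z-o[2])/d[2]
def tri(ps,pt):
    P=[C[n]['camera_matrix']@np.c_[C[n]['R'],C[n]['t']] for n in('scene','top')]
    X=cv2.triangulatePoints(P[0],P[1],np.array(ps,float),np.array(pt,float)).ravel();return X[:3]/X[3]
def proj(n,X):
    c=C[n];q=c['camera_matrix']@(np.array(c['R'])@np.array(X,float)+c['t']);return q[:2]/q[2]
T=lambda u,v:(165+(u-286)/3.7,140+v/3.7)
S=lambda u,v:(180+u/2.6,115+v/2.6)
E
python3 - <<'E'
from h import *
np.set_printoptions(precision=1,suppress=True)
pl=[onz('top',T(*p),14) for p in[(551,203),(719,170),(748,296),(582,331)]]
print(np.array(pl),'c',np.mean(pl,0),[np.linalg.norm(pl[i]-pl[i-1]) for i in range(4)])
ps=[onz('scene',S(*p),14) for p in[(64,350),(158,292),(233,336),(141,398)]]
print(np.array(ps),'c',np.mean(ps,0))
print('fork',tri(S(213,92),T(668,212)))
print('ga',tri(S(58,506),T(343,493)),'gb',tri(S(214,430),T(556,488)))
for n,a,b in(('scene',S(58,506),S(214,430)),('top',T(343,493),T(556,488))):
  A,B=onz(n,a,100),onz(n,b,100);print(n,A,B,np.linalg.norm(A-B))
for n,q in(('top',[(328,560),(594,552)]),('scene',[(40,590),(253,495)])):
  print([onz(n,(T if n=='top' else S)(*p),26) for p in q])
E
```

```text
[[776.2 118.9  14. ]
 [787.5 -60.   14. ]
 [642.1 -68.   14. ]
 [629.6 104.5  14. ]] c [708.8  23.8  14. ] [np.float64(147.36037914128667), np.float64(179.25318365123343), np.float64(145.62550521242144), np.float64(173.01745305916626)]
[[773.8 120.5  14. ]
 [787.7 -52.8  14. ]
 [639.3 -59.3  14. ]
 [626.2 109.9  14. ]] c [706.8  29.6  14. ]
fork [563.5  18.2 431.6]
ga [468.4 344.9  99.4] gb [443.5 146.5  98.5]
scene [467.5 345.1 100. ] [441.9 147.5 100. ] 199.22094478157112
top [468.4 344.9 100. ] [443.2 146.6 100. ] 199.9131083806306
[array([427.2, 375.8,  26. ]), array([396.6, 121.1,  26. ])]
[array([446.4, 393. ,  26. ]), array([392.7, 135.4,  26. ])]
```

```bash
python3 - <<'E'
from h import *
np.set_printoptions(precision=1,suppress=True)
print('jigger top',onz('top',T(434,270),108),onz('scene',S(28,370),108))
print('bowl',onz('top',(331,257),56),onz('scene',(332,240),56),'mould',onz('top',(374,215),27))
fr=[]
for i in range(20):
  t=state()['time_s'];fr.append((t,grab_frame('scene')))
np.savez('/tmp/f.npz',t=[f[0] for f in fr],f=np.array([f[1] for f in fr]))
F=np.array([f[1] for f in fr]);med=np.median(F,0)
# predicted pixel of tip for angles
P=np.array([566,17.5,420]);ya=np.radians(4.1);ex=np.array([np.cos(ya),np.sin(ya),0])
def pt(th,x,d): return P+ex*(x*np.cos(th)-d*np.sin(th))+np.array([0,0,-d*np.cos(th)-x*np.sin(th)])
for th in(-.45,-.2,0,.2,.45): print(th,proj('scene',pt(th,0,240)),proj('scene',pt(th,0,95)),proj('scene',pt(th,-19,205)))
print(proj('scene',P))
# collar: darkest blob in band
for t,f in fr:
  d=np.abs(f.astype(float)-med).max(2);d[:140]=0;d[230:]=0;d[:,:215]=0;d[:,300:]=0
  y,x=np.nonzero(d>40);g=f[168:195,235:285].max(2);yy,xx=np.nonzero(g<45)
  print(round(t,2),len(x),x.mean().round(1) if len(x) else 0,'collar',xx.mean()+235 if len(xx) else 0,yy.mean()+168 if len(yy) else 0,len(xx))
rows=[cv2.resize(f[140:230,215:300],None,fx=1.85,fy=1.85) for _,f in fr]
h=[np.hstack(rows[i:i+5]) for i in(0,5,10)]
cv2.imwrite('pics/sw.png',np.vstack(h))
print(np.vstack(h).shape)
E
```

```text
jigger top [678.1 238.  108. ] [668.9 240.  108. ]
bowl [ 461.6 -188.9   56. ] [ 467.8 -188.5   56. ] mould [ 609.3 -383.6   27. ]
-0.45 [242.3 204.3] [254.5 175.4] [249.  201.8]
-0.2 [255.  215.7] [259.9 180. ] [260.5 210.7]
0 [265.9 222.6] [264.5 182.7] [270.1 215.6]
0.2 [277.1 227.2] [269.1 184.3] [279.7 218.4]
0.45 [291.  229.3] [274.6 184.6] [291.4 218.6]
[263.4 154.2]
0.1 130 261.5 collar 262.0416666666667 181.29166666666666 48
0.15 112 264.6 collar 264.7111111111111 182.11111111111111 45
0.2 104 269.1 collar 267.07142857142856 184.17857142857142 28
0.25 110 272.3 collar 268.64 185.64 25
0.3 96 273.4 collar 269.4117647058824 185.64705882352942 17
0.35 102 273.6 collar 269.27272727272725 185.63636363636363 22
0.4 109 272.4 collar 268.0 184.64285714285714 28
0.45 103 269.3 collar 267.1666666666667 184.58333333333334 36
0.5 111 264.9 collar 264.29787234042556 183.06382978723406 47
0.55 130 261.6 collar 261.58181818181816 181.3272727272727 55
0.6 144 258.6 collar 258.9791666666667 180.20833333333334 48
0.65 144 255.7 collar 256.9756097560976 179.0487804878049 41
0.7 145 254.0 collar 255.97435897435898 178.17948717948718 39
0.75 151 253.5 collar 255.62790697674419 177.69767441860466 43
0.8 130 254.8 collar 256.4 178.275 40
0.85 148 256.6 collar 258.22727272727275 178.97727272727272 44
0.9 130 259.9 collar 260.7959183673469 180.69387755102042 49
0.95 124 262.8 collar 263.18 181.64 50
1.0 107 266.5 collar 265.92105263157896 183.76315789473685 38
1.05 108 270.8 collar 267.65384615384613 184.69230769230768 26
(498, 785, 3)
```

View pics/sw.png

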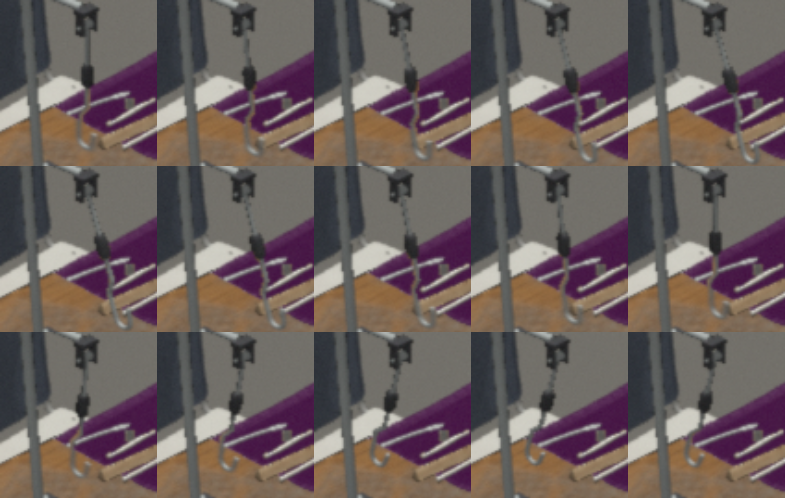

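The strip shows the hook swinging by about ±0.31 rad with a 0.85 s period, judging by the collar at x = 255.6 to 269.4. I'll bring the shut fingers in front of it, with the wide sides of the fingers towards the hook and the camera on the robot side.

Call:
step_arm --plan '[[[10,-9.5,0,-0.6,0],[20,-19,0.5,-1.2,0],[30,-29,1,-1.8,0],[41,-39.2,1.4,-2.4,0],[41,-39.2,1.4,-2.77,0],[41,-39.2,1.4,-2.77,0],[41,-39.2,1.4,-2.77,0],[41,-39.2,1.4,-2.77,0],[41,-39.2,1.4,-2.77,0],[41,-39.2,1.4,-2.77,0],[41,-39.2,1.4,-2.77,0],[41,-39.2,1.4,-2.77,0],[41,-39.2,1.4,-2.77,0],[41,-39.2,1.4,-2.77,0],[41,-39.2,1.4,-2.77,0],[41,-39.2,1.4,-2.77,0]]]'

```text
time_s: 3.1
ee_pos: [448.9, 10.8, 222.0]
ee_rot: [-180.0, 0.0, -176.0]
force: [-0.5, 0.1, 1.3]
gripper_width: 0.2
gripper_force: 0.0
```

```bash
cat >> h.py <<'E'
def hook(n=18):
    out=[]
    for i in range(n):
        s=state();f=grab_frame('scene');g=f[168:195,235:285].max(2);yy,xx=np.nonzero(g<45)
        out.append((round(s['time_s'],2),round(xx.mean()+235,1) if len(xx) else None,len(xx)))
    return out,f
E
python3 - <<'E'
from h import *
s=state();print(s['time_s'],s['ee_pos'],s['ee_rot'],s['force'],s['gripper_width'])
o,f=hook(2);print(o)
b=grab_frame('top')
A=cv2.resize(f[115:275,190:350],(600,600))[:,:400];B=cv2.resize(b[150:310,200:307],(400,600));cv2.imwrite('pics/c1.png',np.hstack([A,B]))
E
```

```text
3.1 [448.88353997  10.76621071 222.02749392] [-1.79996527e+02  1.47801193e-02 -1.75966823e+02] [-0.49017141  0.06408573  1.28079046] 0.16335936771447737
[(3.1, np.float64(271.6), 67), (3.15, np.float64(271.5), 66)]
```

View pics/c1.png

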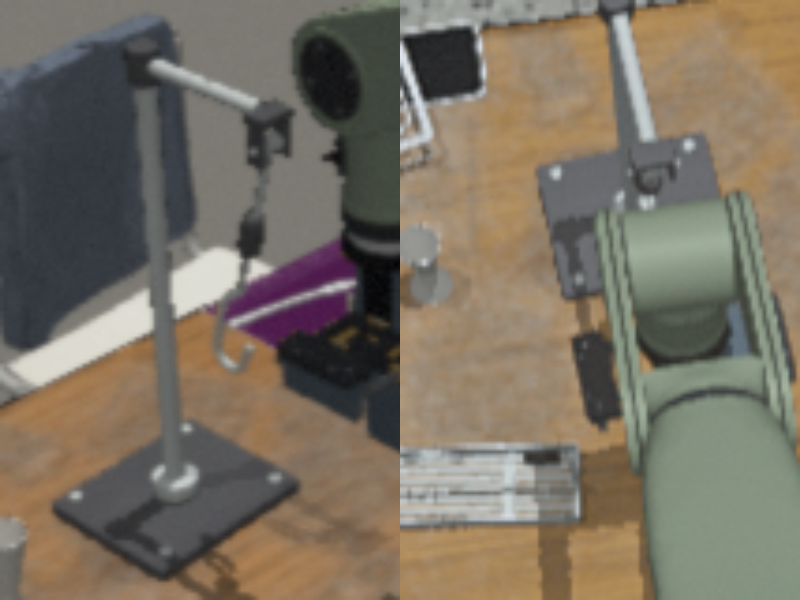

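```bash
python3 - <<'E'
from h import *
f=grab_frame('scene')
for z in(200,220,240,280,300,320,340,360,400,450,500,550): 
  p=proj('scene',[449,11,z]);q=(p-[230,90])*4.2;print(z,p.round(1),q.round(0))
cv2.imwrite('pics/c2.png',cv2.resize(f[90:232,230:390],None,fx=4.2,fy=4.2,interpolation=cv2.INTER_CUBIC))
E
```

```text
200 [293.8 232.3] [268. 598.]
220 [293.8 226.8] [268. 575.]
240 [293.8 221.3] [268. 551.]
280 [293.7 209.9] [268. 504.]
300 [293.7 204.1] [268. 479.]
320 [293.7 198.2] [268. 455.]
340 [293.7 192.2] [268. 429.]
360 [293.7 186.2] [268. 404.]
400 [293.7 173.7] [268. 352.]
450 [293.7 157.7] [267. 284.]
500 [293.7 140.9] [267. 214.]
550 [293.7 123.5] [267. 141.]
```

View pics/c2.png

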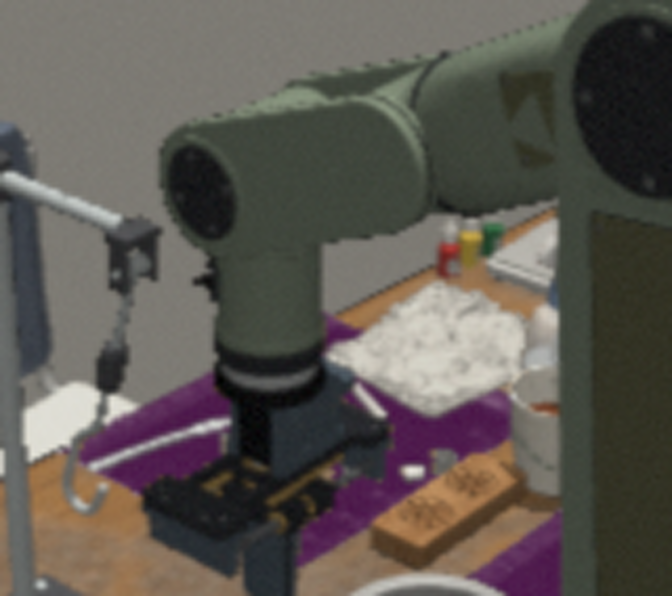

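The close-up shows a flat gripper slab at about z 280–310, and above it a flange barrel that would meet the fork if I came straight in. I'll offset the tool sideways and use one opened finger, so that only that finger is in the hook's plane.

Call:
step_arm --plan '[[[0,2.6,0.5,0,1],[0,5.1,1.0,0,1],[-0.4,5.1,1.0,0,1],[-0.8,5.1,1.0,0,1],[-1.0,5.1,1.0,0,1],[-1.1,5.1,1.0,0,1],[-1.2,5.1,1.0,0,1],[-1.3,5.1,1.0,0,1],[-1.4,5.1,1.0,0,1],[-1.5,5.1,1.0,0,1],[-1.6,5.1,1.0,0,1],[-1.7,5.1,1.0,0,1],[-1.8,5.1,1.0,0,1],[-1.9,5.1,1.0,0,1],[-2.0,5.1,1.0,0,1],[-2.1,5.1,1.0,0,1],[-2.2,5.1,1.0,0,1],[-2.3,5.1,1.0,0,1],[-2.4,5.1,1.0,0,1],[-2.5,5.1,1.0,0,1]]]'

```text
time_s: 5.8
ee_pos: [470.2, 63.4, 211.9]
ee_rot: [-180.0, -0.0, -175.9]
force: [-0.7, -0.3, 0.2]
gripper_width: 91.4
gripper_force: 0.0
```

```bash
python3 - <<'E'
from h import *
o,f=hook(1)
for i in range(1): pass
fs=[];
for i in range(17):
  s=state();f=grab_frame('scene');fs.append(f)
F=np.array(fs)
# collar tracker: dark pixels in a narrow box, gripper excluded
print([ (lambda g:(round(np.nonzero(g)[1].mean()+245,1),int(g.sum())) if g.any() else None)(f[172:192,245:276].max(2)<45) for f in fs])
print(state()['ee_pos'],state()['time_s'],state()['gripper_width'])
cv2.imwrite('pics/c3.png',np.hstack([cv2.resize(f[140:240,225:325],(390,390)) for f in(fs[0],fs[8])]))
E
```

```text
[(np.float64(266.7), 123), (np.float64(267.5), 102), (np.float64(268.0), 99), (np.float64(268.0), 97), (np.float64(267.9), 98), (np.float64(268.0), 97), (np.float64(268.0), 98), (np.float64(267.9), 102), (np.float64(266.8), 119), (np.float64(265.4), 139), (np.float64(265.5), 132), (np.float64(265.5), 126), (np.float64(265.2), 127), (np.float64(265.5), 126), (np.float64(265.1), 134), (np.float64(266.1), 132), (np.float64(267.1), 114)]
[470.12745897  63.43346339 211.95055856] 6.7 91.10939179838935
```

View pics/c3.png

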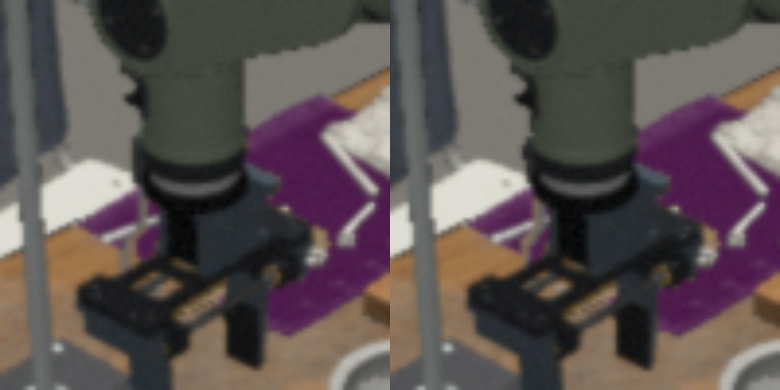

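The hand now hides the hook from this camera: only a bit of shank shows, at about (140,220) in the crop. I'll carry on slowly and watch the force.

Call:
step_arm --plan '[[[-0.1,0,0,0,1],[-0.2,0,0,0,1],[-0.3,0,0,0,1],[-0.4,0,0,0,1],[-0.5,0,0,0,1],[-0.6,0,0,0,1],[-0.7,0,0,0,1],[-0.8,0,0,0,1],[-0.9,0,0,0,1],[-1.0,0,0,0,1],[-1.1,0,0,0,1],[-1.2,0,0,0,1],[-1.3,0,0,0,1],[-1.4,0,0,0,1],[-1.5,0,0,0,1],[-1.6,0,0,0,1],[-1.7,0,0,0,1],[-1.8,0,0,0,1],[-1.9,0,0,0,1],[-2.0,0,0,0,1]]]'

```text
time_s: 9.2
ee_pos: [490.1, 64.9, 211.9]
ee_rot: [-180.0, -0.0, -175.9]
force: [0.4, 0.1, 0.4]
gripper_width: 91.3
gripper_force: 0.0
```

Call:
step_arm --plan '[[[-0.1,0,0,0,1],[-0.2,0,0,0,1],[-0.3,0,0,0,1],[-0.4,0,0,0,1],[-0.5,0,0,0,1],[-0.6,0,0,0,1],[-0.7,0,0,0,1],[-0.8,0,0,0,1],[-0.9,0,0,0,1],[-1.0,0,0,0,1],[-1.1,0,0,0,1],[-1.2,0,0,0,1],[-1.3,0,0,0,1],[-1.4,0,0,0,1],[-1.5,0,0,0,1],[-1.6,0,0,0,1],[-1.7,0,0,0,1],[-1.8,0,0,0,1],[-1.9,0,0,0,1],[-2.0,0,0,0,1]]]'

```text
time_s: 11.7
ee_pos: [510.1, 66.3, 211.9]
ee_rot: [-180.0, 0.0, -175.9]
force: [-0.1, 0.9, -0.1]
gripper_width: 91.4
gripper_force: 0.0
```

```bash
python3 - <<'E'
from h import *
fs=[]
for i in range(14):
  f=grab_frame('scene');fs.append(f)
F=np.array(fs).astype(float);sd=F.std(0).max(2);print(state()['force'],state()['ee_pos'],state()['time_s'])
y,x=np.nonzero(sd>12);print(len(x),x.min() if len(x) else 0,x.max() if len(x) else 0,y.min() if len(x) else 0,y.max() if len(x) else 0)
v=cv2.resize(np.hstack([fs[0][140:240,225:325],fs[7][140:240,225:325]]),None,fx=3.9,fy=3.9)
cv2.imwrite('pics/c4.png',v)
E
```

```text
[0.74763773 0.42594571 0.5278802 ] [510.01463083  66.32535382 211.96615738] 12.4
186 250 377 146 355
```

View pics/c4.png

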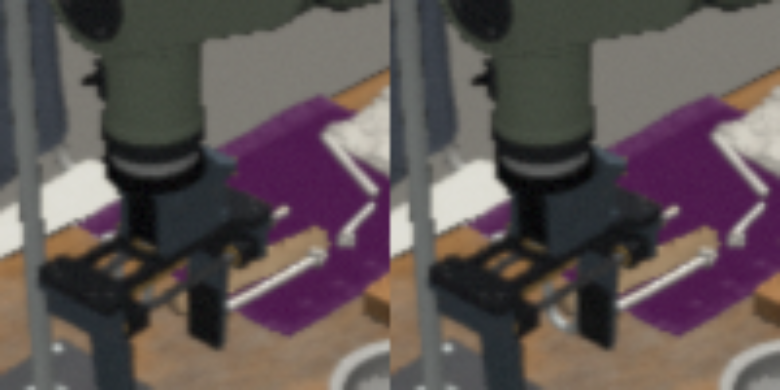

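In the right half the hook's U shows at about (555,315), right behind the far finger. The contact geometry is as planned, so I'll bring the hand in the last centimetre.

Call:
step_arm --plan '[[[-0.1,0,0,0,1],[-0.2,0,0,0,1],[-0.3,0,0,0,1],[-0.4,0,0,0,1],[-0.5,0,0,0,1],[-0.6,0,0,0,1],[-0.7,0,0,0,1],[-0.8,0,0,0,1],[-0.9,0,0,0,1],[-1.0,0,0,0,1],[-1.1,0,0,0,1],[-1.2,0,0,0,1],[-1.2,0,0,0,1]]]'

```text
time_s: 14.02
ee_pos: [522.1, 67.2, 211.9]
ee_rot: [-180.0, 0.0, -175.9]
force: [-0.5, 0.2, -0.2]
gripper_width: 90.9
gripper_force: 0.0
```

```bash
cat >> h.py <<'E'
def motion(n=14):
    fs=[grab_frame('scene') for i in range(n)]
    F=np.array(fs).astype(float);r=F[:,195:240,235:300].std(0).max(2)
    # correlate band motion: pixels with swing above noise
    y,x=np.nonzero(r>9);return len(x),(round(x.mean()+235),round(y.mean()+195)) if len(x) else 0,r.max().round(1),fs
E
python3 - <<'E'
from h import *
m=motion();print(m[:3],state()['force'],state()['ee_pos'],state()['time_s'])
fs=m[3];np.save('/tmp/m.npy',fs)
F=np.array(fs).astype(float);y,x=np.nonzero(F.std(0).max(2)>9);k=(x<320)&(y<250)&(y>130);print(sorted(zip(x[k],y[k]))[:40])
E
```

```text
(86, (264, 217), np.float64(34.8)) [-0.22627109  0.32989631 -0.21743058] [521.99961907  67.1816846  211.9485302 ] 14.725
[(np.int64(246), np.int64(156)), (np.int64(248), np.int64(174)), (np.int64(248), np.int64(180)), (np.int64(252), np.int64(188)), (np.int64(258), np.int64(213)), (np.int64(258), np.int64(214)), (np.int64(258), np.int64(215)), (np.int64(259), np.int64(212)), (np.int64(259), np.int64(213)), (np.int64(259), np.int64(214)), (np.int64(259), np.int64(215)), (np.int64(260), np.int64(212)), (np.int64(260), np.int64(213)), (np.int64(260), np.int64(214)), (np.int64(260), np.int64(215)), (np.int64(260), np.int64(218)), (np.int64(260), np.int64(219)), (np.int64(261), np.int64(211)), (np.int64(261), np.int64(212)), (np.int64(261), np.int64(213)), (np.int64(261), np.int64(214)), (np.int64(261), np.int64(218)), (np.int64(261), np.int64(219)), (np.int64(261), np.int64(220)), (np.int64(262), np.int64(211)), (np.int64(262), np.int64(212)), (np.int64(262), np.int64(213)), (np.int64(262), np.int64(214)), (np.int64(262), np.int64(217)), (np.int64(262), np.int64(218)), (np.int64(262), np.int64(219)), (np.int64(262), np.int64(220)), (np.int64(263), np.int64(211)), (np.int64(263), np.int64(212)), (np.int64(263), np.int64(213)), (np.int64(263), np.int64(217)), (np.int64(263), np.int64(218)), (np.int64(263), np.int64(219)), (np.int64(263), np.int64(220)), (np.int64(263), np.int64(221))]
```

```bash
python3 - <<'E'
import numpy as np
F=np.load('/tmp/m.npy').astype(float)
m=F.mean(0)
for f in F:
  d=np.clip(f[205:228,254:276].min(2)-105,0,None);d2=np.abs(f-m)[205:228,254:276].max(2).mean()
  X=np.arange(254,276);print(round((d.sum(0)*X).sum()/(d.sum()+1e-9),2),int(d.sum()),round(d2,1))
E
```

```text
264.5 696 5.1
265.09 643 5.9
264.79 659 5.4
264.23 720 4.8
263.48 649 3.8
262.8 603 3.7
262.28 549 4.4
262.04 434 4.9
261.96 416 4.9
262.04 440 4.9
262.24 529 4.5
262.77 599 3.8
263.44 659 3.9
264.19 721 4.6
```

Call:
step_arm --plan '[[[-0.1,0,0,0,1],[-0.2,0,0,0,1],[-0.3,0,0,0,1],[-0.4,0,0,0,1],[-0.5,0,0,0,1],[-0.5,0,0,0,1],[-0.5,0,0,0,1],[-0.5,0,0,0,1],[-0.5,0,0,0,1],[-0.5,0,0,0,1],[-0.5,0,0,0,1],[-0.5,0,0,0,1]]]'

```text
time_s: 16.23
ee_pos: [527.0, 67.5, 211.9]
ee_rot: [-180.0, -0.0, -175.9]
force: [-0.2, -0.2, -0.4]
gripper_width: 91.3
gripper_force: 0.0
```

```bash
cat >> h.py <<'E'
def trace(n=17):
    o=[]
    for i in range(n):
        f=grab_frame('scene').astype(float);d=np.clip(f[205:228,254:276].min(2)-105,0,None)
        o.append((round((d.sum(0)*np.arange(254,276)).sum()/(d.sum()+1e-9),2)))
    return o
E
python3 - <<'E'
from h import *
print(trace(14));s=state();print(s['force'],s['ee_pos'],s['time_s'])
E
```

```text
[np.float64(262.55), np.float64(262.6), np.float64(262.74), np.float64(262.99), np.float64(263.19), np.float64(263.42), np.float64(263.69), np.float64(263.67), np.float64(263.36), np.float64(263.19), np.float64(263.08), np.float64(262.77), np.float64(262.7), np.float64(262.7)]
[-0.23767511 -0.18493626 -1.00787835] [526.96318215  67.54904783 211.9333577 ] 16.925
```

The swing is down to about ±0.01 rad, so I'll draw back gently.

Call:
step_arm --plan '[[[0.1,0,0,0,1],[0.3,0,0,0,1],[0.6,0,0,0,1],[1.2,0,0,0,1],[2.2,0,0,0,1],[4,0,0,0,1],[6,0,0,0,1],[8,0,0,0,1],[9,3,-2,0,1],[9,6,-4,0,1],[9,10,-6,0,1],[9,14,-8,0,1],[9,16,-8,0,1],[9,16,-8,0,1]]]'

```text
time_s: 18.68
ee_pos: [425.0, 221.4, 291.9]
ee_rot: [-180.0, 0.0, -175.7]
force: [-0.4, 0.1, 0.1]
gripper_width: 91.1
gripper_force: 0.0
```

```bash
python3 - <<'E'
from h import *
print(trace(8));s=state();print(s['force'],s['ee_pos'],s['time_s'])
f=grab_frame('scene');b=grab_frame('top')
A=cv2.resize(f[135:235,215:315],(560,560),interpolation=cv2.INTER_CUBIC)[:,:400];B=cv2.resize(b[170:270,235:306],(398,560),interpolation=cv2.INTER_CUBIC);cv2.imwrite('pics/c5.png',np.hstack([A,B]))
cv2.imwrite('pics/s5.png',f);cv2.imwrite('pics/t5.png',b)
E
```

```text
[np.float64(266.18), np.float64(265.64), np.float64(265.59), np.float64(265.58), np.float64(265.6), np.float64(265.57), np.float64(265.57), np.float64(265.53)]
[-0.17396388  0.00635005  0.4707255 ] [425.72888916 219.99187253 291.88642039] 19.075
```

View pics/c5.png

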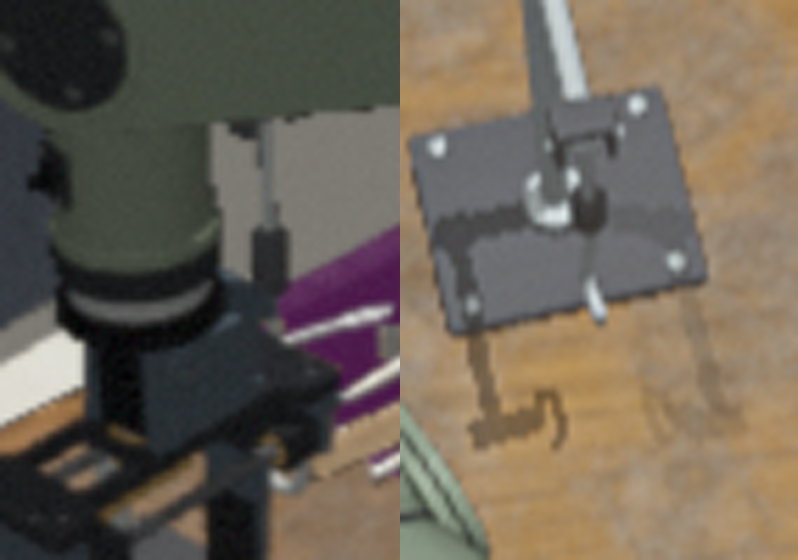

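The hook hangs vertically and free. The collar is at (270,258) in the scene half and (590,205) in the top half; the tip is at (285,475) and (598,300). Next I'll check that it's still and work out the grasp and hook positions.

```bash
python3 - <<'E'
from h import *
np.set_printoptions(precision=1,suppress=True)
s5=lambda u,v:(215+u/5.6,135+v/5.6); t5=lambda u,v:(235+(u-400)/5.6,170+v/5.6)
print('collar',tri(s5(270,258),t5(590,205)),'shank top z325',onz('top',t5(590,205),325),onz('scene',s5(270,258),325))
print('tip end z219?',onz('top',t5(599,318),208),onz('top',t5(597,285),219))
fs=[];
for i in range(12):
  f=grab_frame('top').astype(float);d=np.clip(f[215:232,262:280].min(2)-120,0,None);fs.append((round((d.sum(0)*np.arange(262,280)).sum()/d.sum(),2),round((d.sum(1)*np.arange(215,232)).sum()/d.sum(),2)))
print(fs,state()['time_s'])
b=grab_frame('top');a=grab_frame('scene')
for n,im,bx in(('top',b,(172,262,250,285)),('scene',a,(190,275,275,320))):
  x0,y0,x1,y1=bx;m=(im[y0:y1,x0:x1].max(2)<40).astype(np.uint8)
  k,l,st,c=cv2.connectedComponentsWithStats(m)
  for i in range(1,k):
    if st[i,4]>12: print(n,c[i]+[x0,y0],st[i,2:],onz(n,c[i]+[x0,y0],100))
E
```

```text
collar [574.9  13.9 325.2] shank top z325 [574.7  13.7 325. ] [575.7  13.8 325. ]
tip end z219? [550.8  14.5 208. ] [567.8  13.1 219. ]
[(np.float64(269.29), np.float64(222.75)), (np.float64(269.2), np.float64(222.4)), (np.float64(269.14), np.float64(222.17)), (np.float64(269.13), np.float64(222.11)), (np.float64(269.13), np.float64(222.15)), (np.float64(269.17), np.float64(222.34)), (np.float64(269.28), np.float64(222.69)), (np.float64(269.42), np.float64(223.17)), (np.float64(269.42), np.float64(223.46)), (np.float64(269.5), np.float64(223.72)), (np.float64(269.6), np.float64(223.96)), (np.float64(269.66), np.float64(224.19))] 19.775
scene [261.8 279.8] [ 9  7 32] [444.9 146.8 100. ]
scene [201.8 309.6] [11  8 42] [468.6 346.1 100. ]
```

The hook hangs still to within about ±0.017 rad (under 0.13 rad/s). The left grip is at (468.5, 345.5, 100) and the grip line points at 83.1°. I'll go over it and descend.

Call:
step_arm --plan '[[[-1.5,4,2,0.18,1],[-3,8,6,0.36,1],[-5.2,12.2,10,0.54,1],[-5.2,12.2,13,0.72,1],[-5.2,12.2,14,0.9,1],[-5.2,12.2,14,1.08,1],[-5.2,12.2,14,1.26,1],[-5.2,12.2,14,1.44,1],[-5.2,12.2,14,1.62,1],[-5.2,12.2,14,1.766,1],[-5.2,12.2,14,1.766,1],[-5.2,12.2,16,1.766,1],[-5.2,12.2,18,1.766,1],[-5.2,12.2,18.9,1.766,1],[-5.2,12.2,18.9,1.766,1],[-5.2,12.2,18.9,1.766,1]]]'

```text
time_s: 21.88
ee_pos: [469.2, 346.4, 103.6]
ee_rot: [179.9, -0.1, 83.0]
force: [-0.1, -0.1, 0.3]
gripper_width: 91.1
gripper_force: 0.0
```

```bash
python3 - <<'E'
from h import *
np.set_printoptions(precision=1,suppress=True)
s=state();print(s['time_s'],s['ee_pos'],s['ee_rot'],s['force'])
c=camera_params('wrist');w=grab_frame('wrist');a=grab_frame('scene');b=grab_frame('top')
cv2.imwrite('pics/w6.png',w);cv2.imwrite('pics/s6.png',a);cv2.imwrite('pics/t6.png',b)
M=np.array(c['mount']);Mi=np.linalg.inv(M)
for p in[(0,0,3),(0,-6,-4),(0,6,-4),(18,0,-4),(-18,0,-4),(-200,0,3)]:
  q=Mi@np.array([*p,1.]);q=c['camera_matrix']@q[:3];print(p,q[:2]/q[2])
m=(w.max(2)<45).astype(np.uint8);k,l,st,cc=cv2.connectedComponentsWithStats(m)
for i in range(1,k):
  if st[i,4]>80: print(cc[i],st[i])
for f in[b]*1:
  pass
tr=[]
for i in range(18):
  f=grab_frame('top').astype(float);d=np.clip(f[215:232,262:280].min(2)-120,0,None);tr.append(round((d.sum(1)*np.arange(215,232)).sum()/d.sum(),2))
print(tr)
E
```

```text
21.875 [469.2 346.4 103.6] [179.9  -0.1  83. ] [-0.1 -0.1  0.3]
(0, 0, 3) [280.2 266.7]
(0, -6, -4) [269.  272.5]
(0, 6, -4) [291.3 272.5]
(18, 0, -4) [280.1 241.1]
(-18, 0, -4) [280.1 302.2]
(-200, 0, 3) [280.2 516.2]
[509.6 110.3] [453 102 107  19 332]
[286.3 139.1] [243 130  97  18 486]
[173.4 153.5] [103 142 143  24 823]
[192.9 251.9] [167 227  41  41 929]
[368.8 252. ] [354 227  41  41 906]
[281.5 251.5] [272 234  20  34 601]
[236.2 337.1] [    0   243   560   131 22696]
[473.7 270.3] [ 423  243  129   78 3011]
[541.2 282.4] [528 276  28  15 126]
[517.6 303. ] [510 288  16  29  94]
[539.  298.7] [529 292  21  16 110]
[181.  309.3] [170 296  28  35 594]
[376.5 305.5] [365 296  20  25 311]
[431.5 406.5] [411 396  39  24 698]
[494.4 407.1] [487 397  17  23 107]
[532.2 408.2] [ 496  397   64   23 1132]
[np.float64(223.42), np.float64(223.65), np.float64(223.83), np.float64(224.07), np.float64(224.08), np.float64(223.81), np.float64(223.63), np.float64(223.4), np.float64(223.1), np.float64(222.63), np.float64(222.31), np.float64(222.14), np.float64(222.14), np.float64(222.24), np.float64(222.56), np.float64(222.95), np.float64(223.35), np.float64(223.55)]
```

The sleeve sits midway between the fingers, and the hook is still hanging quietly. I'll close and lift a little.

Call:
step_arm --plan '[[[0,0,0,0,0.4],[0,0,0,0,0.2],[0,0,0,0,0.05],[0,0,0,0,0],[0,0,0,0,0],[0,0,0,0,0],[0,0,-0.5,0,0],[0,0,-1.5,0,0],[0,0,-3,0,0],[0,0,-3,0,0]]]' --newtons 55

```text
time_s: 24.18
ee_pos: [469.7, 346.7, 134.8]
ee_rot: [179.8, -0.2, 83.0]
force: [-0.0, -0.3, -1.1]
gripper_width: 11.1
gripper_force: 55.0
```

```bash
python3 - <<'E'
from h import *
np.set_printoptions(precision=1,suppress=True)
s=state();print(s['time_s'],s['ee_pos'],s['force'],s['torque'],s['gripper_width'],s['gripper_force'])
b=grab_frame('top');a=grab_frame('scene');cv2.imwrite('pics/s7.png',a);cv2.imwrite('pics/t7.png',b)
# right grip: expected at about (444.5,147,130)
for n,im in(('top',b),('scene',a)):
  u,v=proj(n,[445,147,130]).round().astype(int);m=(im[v-14:v+14,u-16:u+16].max(2)<48).astype(np.uint8)
  k,l,st,c=cv2.connectedComponentsWithStats(m);print(n,(u,v),[(c[i]+[u-16,v-14],st[i,4]) for i in range(1,k) if st[i,4]>8])
E
```

```text
24.175 [469.7 346.7 134.8] [-0.  -0.3 -1.1] [ 0.1 -0.   0. ] 11.074867369378785 54.99229609966278
top (np.int64(237), np.int64(269)) []
scene (np.int64(261), np.int64(272)) [(array([261.4, 276.8]), np.int32(39))]
```

Held (width 11.1 mm), with the far end sagging about 18 mm (0.09 rad). I'll carry it smoothly to a staging point in front of the hook.

Call:
step_arm --plan '[[[0,0,-1,0,0],[0,0,-3,0,0],[0,0,-5,0,0],[-0.5,0.1,-7,-0.02,0],[-1.5,0.3,-8.5,-0.04,0],[-3,0.7,-9,-0.06,0],[-5,1.2,-9,-0.08,0],[-7.2,1.8,-9,-0.1,0],[-9.5,2.4,-9,-0.12,0],[-11.8,3.0,-9,-0.14,0],[-14.1,3.7,-9,-0.16,0],[-16.4,4.4,-9,-0.18,0],[-18.5,5,-9,-0.194,0],[-20.5,5.6,-9,-0.194,0],[-22,6,-9,-0.194,0],[-22.7,6.2,-9,-0.194,0],[-23,6.3,-9,-0.194,0],[-23,6.3,-9,-0.194,0],[-23,6.3,-9,-0.194,0]]]'

```text
time_s: 26.65
ee_pos: [502.9, 110.5, 222.9]
ee_rot: [-180.0, -0.0, 94.1]
force: [-0.5, -0.2, -0.8]
gripper_width: 11.5
gripper_force: 55.0
```

```bash
python3 - <<'E'
from h import *
np.set_printoptions(precision=1,suppress=True)
s=state();print(s['time_s'],s['ee_pos'],s['ee_rot'],s['force'],s['torque'],s['gripper_width'])
for n in('scene','top'):
  im=grab_frame(n);cv2.imwrite(f'pics/{n}8.png',im)
  g=proj(n,[511+14,10.7-200+110,215]);print(n,'pred right grip',proj(n,[518,-89,205]),'mid',proj(n,[511,11,228]),'tip',proj(n,[552,14,212]))
E
python3 - <<'E'
import cv2,numpy as np
a=cv2.imread('pics/scene8.png');b=cv2.imread('pics/top8.png')
A=cv2.resize(a[150:270,225:325],None,fx=5,fy=5,interpolation=cv2.INTER_CUBIC)
B=cv2.resize(b[190:290,235:295],None,fx=5,fy=5,interpolation=cv2.INTER_CUBIC)
c=np.zeros((600,800,3),np.uint8);c[:,:500]=A;c[:500,500:]=B;cv2.imwrite('pics/c8.png',c)
E
```

```text
26.65 [502.9 110.5 222.9] [-180.    -0.    94.1] [-0.5 -0.2 -0.8] [ 0.1 -0.1 -0. ] 11.455178434515934
scene pred right grip [300.9 208.7] mid [279.3 216.2] tip [269.5 215.5]
top pred right grip [302.3 231.8] mid [273.2 235.5] tip [270.6 226. ]
```

View pics/c8.png

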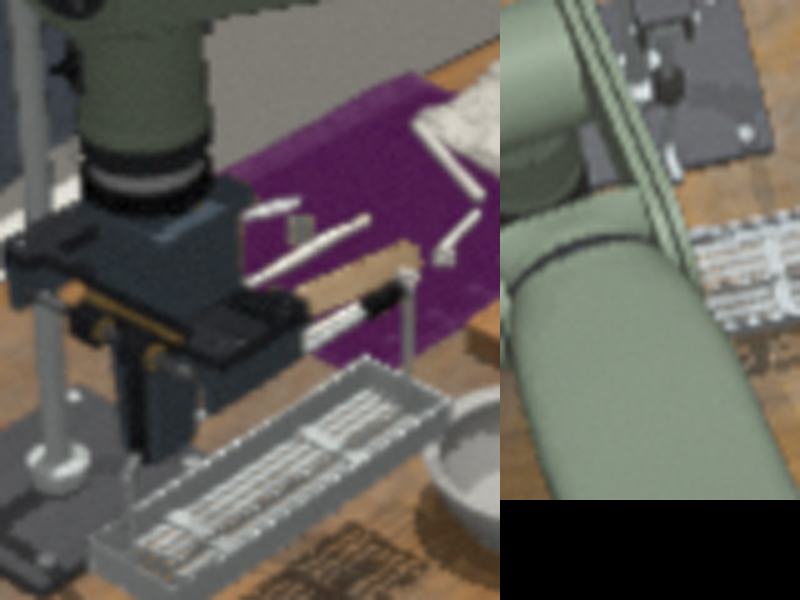

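The caddy is held well: its right grip shows at (383,297) in the scene crop, within 1 px of my prediction. The hand hides the bail's middle, so I need to pin down the hook's position numerically from the earlier clear frames.

```bash
python3 - <<'E'
from h import *
np.set_printoptions(precision=1,suppress=True)
b=cv2.imread('pics/t5.png').astype(int);a=cv2.imread('pics/scene8.png')
print(b[214:231,264:275].min(2))
ya=np.radians(4.1);ex=np.array([np.cos(ya),np.sin(ya),0])
pts=[(-19,219),(-23,215),(-23,205),(-21,193),(-15,183),(0,176),(12,240)]
for Px in(567,571,575,579):
  P=np.array([Px,14,0.]);print(Px,[proj('top',P+ex*x+[0,0,z]).round(1) for x,z in pts])
# unobstructed early scene frames: hook swing frame nearest to centre for U bottom/shank
d=np.load('/tmp/f.npz');f=d['f'][9];print(d['t'][9])
fx=d['f'][:, 168:195,235:285].max(3)<45
# first-swing collar mean over one period (0.1..0.95)
us=[];vs=[]
for i in range(17):
  y,x=np.nonzero(fx[i]);us.append(x.mean()+235);vs.append(y.mean()+168)
print('mean collar scene',np.mean(us),np.mean(vs),'pred',[proj('scene',[X,Y,325.5]) for X,Y in((571,14),(575,14),(571,18))])
dk=b[195:215,262:276].max(2);yy,xx=np.nonzero(dk<45);print('dark top',xx.mean()+262,yy.mean()+195,len(xx))
print('pred',[proj('top',[X,Y,325.5]) for X,Y in((571,14),(575,14),(571,18))])
print(proj('scene',[525,10,410]),[proj('scene',[X,Y,420]) for X,Y in((571,14),(575,14),(571,18))])
E
```

```text
[[109 109 108 102  96  97 105 109 111 109 109]
 [109 109 109 104  95 101 108 111 110 110 110]
 [108 110 109 102  97 102 110 109 110 111 109]
 [109 110 108 102  99 103 107 107 109 110 109]
 [111 110 108  97  98 107 107 110 108 108 108]
 [109 109 106  97 111 126 105 107 107 110 110]
 [109 108 108 105 140 155 102 104 108 109 108]
 [108 109 109 113 157 180 119 105 107 107 105]
 [108 105 105 111 152 203 153  99  97  95  85]
 [106 104  99  99 137 207 182  97  73  70  63]
 [ 91  84  78  75 112 187 200 145  77  76  77]
 [ 67  62  59  71  97 162 196 179 103 101 103]
 [ 83  80  83  91  99 138 150 149 101 103 106]
 [104 104  97  97  96  93  99  97  98  99 104]
 [100 103  97  92  97  95  97  98 101 104 107]
 [ 96  99  96  92  97  97 103 104 102 105 106]
 [ 89  91  94  92  94 101 102 103 101 103 102]]
567 [array([271.1, 226.3]), array([271.4, 227.8]), array([271.5, 228.8]), array([271.4, 229.6]), array([271.1, 229. ]), array([270.2, 225.8]), array([269. , 215.6])]
571 [array([271. , 225.2]), array([271.2, 226.7]), array([271.3, 227.8]), array([271.3, 228.5]), array([270.9, 227.9]), array([270.1, 224.7]), array([268.9, 214.5])]
575 [array([270.8, 224.1]), array([271.1, 225.6]), array([271.1, 226.7]), array([271.1, 227.4]), array([270.8, 226.9]), array([269.9, 223.6]), array([268.7, 213.4])]
579 [array([270.6, 223. ]), array([270.9, 224.5]), array([271. , 225.6]), array([270.9, 226.3]), array([270.6, 225.8]), array([269.7, 222.6]), array([268.5, 212.3])]
0.55
mean collar scene 262.65736994030664 181.83544060908602 pred [array([264.2, 181.5]), array([263.3, 181. ]), array([263.2, 182. ])]
dark top nan nan 0
pred [array([269. , 207.6]), array([268.8, 206.5]), array([267.7, 207.8])]
[275.1 161.2] [array([263.2, 153.2]), array([262.2, 152.8]), array([262.1, 153.7])]<stdin>:17: RuntimeWarning: Mean of empty slice.
  ret = ret.dtype.type(ret / rcount)
```

The hook pivot comes out at (575.5, 15), from collar and tip in both views. The bail's middle is 65 mm in front of it, with its underside at about 234 mm, clear of the tip at 219. I'll go over the tip and then down into the U.

Call:
step_arm --plan '[[[0,0.5,0,0,0],[0,1.3,0,0,0],[0,2.1,0,0,0],[0,2.9,0,0,0],[0,3.7,0,0,0],[0,4.5,0,0,0],[0,5.1,0,0,0],[0,5.6,0.2,0,0],[0,6.0,0.5,0,0],[0,6.2,0.8,0,0],[0,6.2,1.2,0,0],[0,6.2,1.8,0,0],[0,6.2,2.3,0,0],[0,6.2,2.3,0,0],[0,6.2,2.3,0,0]]]'

```text
time_s: 28.62
ee_pos: [565.0, 114.5, 200.1]
ee_rot: [180.0, 0.0, 94.1]
force: [0.2, -0.2, -0.1]
gripper_width: 11.1
gripper_force: 55.0
```

```bash
python3 - <<'E'
from h import *
np.set_printoptions(precision=1,suppress=True)
s=state();print(s['time_s'],s['ee_pos'],s['ee_rot'],s['force'],s['torque'],s['gripper_width'])
b=grab_frame('top');a=grab_frame('scene');cv2.imwrite('pics/s9.png',a);cv2.imwrite('pics/t9.png',b)
# dark collar / shank in both views
for n,im in(('top',b),('scene',a)):
  u,v=proj(n,[575,15,325]).round().astype(int);m=(im[v-12:v+12,u-10:u+10].max(2)<55).astype(np.uint8)
  k,l,st,c=cv2.connectedComponentsWithStats(m);print(n,(u,v),[(c[i]+[u-10,v-12],st[i]) for i in range(1,k) if st[i,4]>8])
print(b[216:240:1,262:282].min(2))
E
```

```text
28.625 [565.  114.5 200.1] [180.    0.   94.1] [ 0.2 -0.2 -0.1] [ 0.2 -0.1 -0.1] 11.146357806254137
top (np.int64(269), np.int64(207)) []
scene (np.int64(263), np.int64(181)) [(array([262.9, 181.7]), array([ 7,  7,  7, 12, 63], dtype=int32)), (array([255.5, 188.9]), array([ 0, 17,  7,  7, 31], dtype=int32))]
[[155 114 137 155 138  97  95  98 102 108 108 109 107 108 106 107 107 108
  106 108]
 [157 127 106 151 148  98  93 102 107 107 108 110 107 107 107 106 108 108
  105 104]
 [157 145 100 145 146 113  94 100 104 107 109 107 106 107 107 106 104 105
  104 102]
 [153 143 102 125 142 132  98 103  98 103 106 106 105 103 106 105 105 107
  112 104]
 [142 141 116 101 138 133 109 131 105 114 117 104 107 104 108 108 126 149
  182 143]
 [121 133 129  90 133 133 130 174 162 164 157 133 138 138 160 126 125 157
  193 165]
 [102 114 120  83 113 130 143 182 182 171 153 133 146 153 175 150 155 174
  172 161]
 [109 103 105  85  90 123 132 151 141 117  97  94 109 119 130 146 167 183
  175 177]
 [112 110 103  87  78 120 121 123 121 110  98 103 103 106 141 171 171 176
  178 186]
 [119 117 110  98  73 115
[... 550 characters left out ...]
 148 158
  147 131]
 [130 129 130 127 128 125 122 117 109 126 159 150 146 144 139 109 113 146
  146 127]
 [129 129 131 130 127 125 123 118 112 103 116 114 127 132 145 107 105 125
  120 115]
 [131 128 130 129 131 129 125 123 118 110 119 105 110 111 125 127 127 140
  150 157]
 [129 130 130 130 130 130 129 127 125 113 105 108 145 159 169 174 170 164
  167 165]
 [130 129 131 130 130 128 127 128 127 118 110 118 163 171 168 165 160 147
  147 137]
 [129 129 129 130 129 130 129 127 131 123 115 108 126 142 144 151 156 160
  170 164]
 [129 131 129 129 131 130 129 131 127 125 120 109  99 138 171 179 168 170
  169 158]
 [130 131 129 131 129 129 129 129 128 127 125 117 107 127 163 161 142 153
  180 164]]
```

```bash
python3 - <<'E'
from h import *
np.set_printoptions(precision=1,suppress=True)
a=cv2.imread('pics/s9.png')
u,v=proj('scene',[579.3,-85,181]).round().astype(int);print('pred',u,v,proj('scene',[579.3,-85,181]))
m=(a[v-16:v+16,u-16:u+16].max(2)<50).astype(np.uint8);k,l,st,c=cv2.connectedComponentsWithStats(m)
print([(c[i]+[u-16,v-16],st[i,4]) for i in range(1,k) if st[i,4]>8])
g=a[205:224,252:280].astype(int);print('pred tip',proj('scene',[556,14,215]),'mid',proj('scene',[572,14,214]),proj('scene',[575,14,180]));print(g.min(2))
E
```

```text
pred 287 208 [286.5 208. ]
[(array([286.9, 208.1]), np.int32(27))]
pred tip [268.6 214.2] mid [265.1 212.4] [264.8 221. ]
[[ 41  41  39  40  39  45  59  81  93  95  82  41  29  29  29  29  30  29
   25  30  51 108 139 150 198 172 141 109]
 [ 37  39  41  42  37  31  37  49  65  78  63  58  44  47  50  34  31  30
   27  37  95 156 185 172 147  98  69  44]
 [ 38  34  38  35  29  24  25  34  38  42  41  36  38  43  47  47  47  36
   32  37  76 116 128 108  71  42  32  31]
 [ 39  33  31  23  23  19  24  24  28  31  30  29  29  35  36  42  48  47
   50  32  39  61  64  46  34  30  24  39]
 [ 30  25  26  24  20  24  24  25  25  25  26  26  25  31  28  29  30  36
   41  29  24  30  28  26  26  36  56  85]
 [ 38  38  35  33  22  24  21  22  27  29  25  21  28  29  31  24  28  27
   32  35  27  29  36  50  66  85 100 108]
 [ 37  39  41  36  33  25  21  26  21  19  23  27  33  45  40  26  18  26
   43  59  53  66  78 123 138 108 117 120]
 [ 37  39  39  40  38  35  35  32  25  23  20  20  26  28  30  28  22  30
   49  77 112 121 114 121 125 117 131 159]
 [ 41  39  38  43  39  41  38  38  36  34 
[... 545 characters left out ...]
 49  47  44  44  32  28  22  27  26  36  40  39  40  42  40  40  44  61
   88 105 121 112 103  92  74  75  86  89]
 [ 37  37  36  29  21  25  23  34  39  39  39  38  39  40  41  40  43  61
   81  89 102 103  82  77  82  85  89  89]
 [ 26  28  25  20  25  31  37  39  39  41  39  41  38  42  40  44  56  73
   75  66  80  92  89  91  89  88  88  92]
 [ 28  22  29  26  33  36  39  42  40  40  42  39  37  42  57  78  91  92
   93  89  92  91  95  96  97  91  88  94]
 [ 34  30  34  37  41  41  42  41  38  38  38  43  49  62  81  90  92  94
   95  98  95  98 100 101 101  98 103 120]
 [ 41  41  38  38  40  42  42  43  39  42  45  59  67  78  87  92  92  97
   94  96  97 100 101 101 105 120 140 143]]
```

The hook is undisturbed and the caddy isn't resting on the tip, so I'll keep lowering towards the seat.

Call:
step_arm --plan '[[[0,0,0.5,0,0],[0,0,1.0,0,0],[0,0,1.5,0,0],[0,0,2.0,0,0],[0,0,2.3,0,0],[0,0,2.6,0,0],[0,0,2.8,0,0],[0,0,3.0,0,0],[0,0,3.1,0,0],[0,0,3.2,0,0],[0,0,3.2,0,0],[0,0,3.2,0,0]]]'

```text
time_s: 30.22
ee_pos: [566.5, 113.2, 169.9]
ee_rot: [179.7, 0.2, 94.1]
force: [1.0, -2.5, 7.6]
gripper_width: 11.5
gripper_force: 55.0
```

```bash
cat >> h.py <<'E'
def grip_r(im,X):
    u,v=proj('scene',X).round().astype(int);m=(im[v-14:v+14,u-14:u+14].max(2)<50).astype(np.uint8);k,l,st,c=cv2.connectedComponentsWithStats(m)
    return proj('scene',X).round(1),[(c[i]+[u-14,v-14],int(st[i,4])) for i in range(1,k) if st[i,4]>8]
E
python3 - <<'E'
from h import *
np.set_printoptions(precision=1,suppress=True)
s=state();p=s['ee_pos'];print(s['time_s'],p,s['force'],s['torque'],s['gripper_width'])
a=grab_frame('scene');cv2.imwrite('pics/s10.png',a)
print('free-sag pred / found',grip_r(a,[p[0]+14.3,p[1]-199.5,p[2]-19]),'level pred',proj('scene',[p[0]+14.3,p[1]-199.5,p[2]-3]))
print('collar',grip_r(a,[575,15,325]))
E
```

```text
30.225 [566.5 113.2 169.9] [ 1.  -2.5  7.6] [-1.2 -0.2 -0. ] 11.483977870292827
free-sag pred / found (array([286.6, 215.3]), [(array([287. , 208.7]), 25)]) level pred [286.5 211.3]
collar (array([263.1, 181.3]), [(array([262.9, 181.6]), 49), (array([250.2, 190.5]), 24)])
```

The hook is carrying, but the bail's middle is about 10 mm high and being pushed towards −y, so it's resting off-centre on the shoulder. I'll lift, shift and lower again.

Call:
step_arm --plan '[[[0,0,-0.5,0,0],[0,0,-1.0,0,0],[0,0,-1.3,0,0],[-0.3,0.2,-1.3,0,0],[-0.7,0.4,-1.3,0,0],[-0.7,0.4,-1.3,0,0],[-0.7,0.4,-1.0,0,0],[-0.7,0.4,-0.6,0,0],[-0.7,0.4,-0.2,0,0],[-0.7,0.4,0.1,0,0],[-0.7,0.4,0.2,0,0],[-0.7,0.4,0.2,0,0]]]'

```text
time_s: 31.78
ee_pos: [570.5, 108.2, 167.5]
ee_rot: [179.8, 0.0, 94.1]
force: [0.0, 2.0, 6.5]
gripper_width: 11.6
gripper_force: 55.0
```

```bash
python3 - <<'E'
from h import *
np.set_printoptions(precision=1,suppress=True)
s=state();p=s['ee_pos'];print(s['time_s'],p,s['force'],s['torque'],s['gripper_width'])
a=grab_frame('scene');cv2.imwrite('pics/s11.png',a)
print('level pred/found',grip_r(a,[p[0]+14.3,p[1]-199.5,p[2]-3]),proj('scene',[p[0]+14.3,p[1]-199.5,p[2]+7]))
print('collar',grip_r(a,[575,15,325]))
E
```

```text
31.775 [570.5 108.2 167.5] [0.  2.  6.5] [-0.2 -0.  -0. ] 11.575148375323169
level pred/found (array([286.8, 210.8]), [(array([286.7, 207. ]), 29)]) [286.8 208.3]
collar (array([263.1, 181.3]), [(array([263. , 181.5]), 50), (array([250.7, 190.3]), 30)])
```

Forces ±2 N in y on either side mean the right place is in between. I'll shift back halfway, ease the load and loosen the grip so the caddy can settle in the loose fingers.

Call:
step_arm --plan '[[[0.1,0,-0.1,0,0],[0.3,0,-0.1,0,0],[0.3,0,-0.1,0,0]]]' --newtons 15

```text
time_s: 32.2
ee_pos: [569.0, 110.9, 166.7]
ee_rot: [-180.0, 0.0, 94.1]
force: [0.2, -0.3, 3.4]
gripper_width: 11.8
gripper_force: 15.0
```

Call:
step_arm --plan '[[[0,0,0,0,0],[0,0,0,0,0],[0,0,0,0,0],[0,0,0,0,0],[0,0,0,0,0],[0,0,0,0,0]]]' --newtons 4

```text
time_s: 32.95
ee_pos: [569.1, 110.8, 166.8]
ee_rot: [-180.0, -0.0, 94.1]
force: [-0.8, 1.4, 0.1]
gripper_width: 11.9
gripper_force: 4.0
```

```bash
python3 - <<'E'
from h import *
np.set_printoptions(precision=1,suppress=True)
s=state();p=s['ee_pos'];print(s['time_s'],p,s['force'],s['torque'],s['gripper_width'],s['gripper_force'])
a=grab_frame('scene');cv2.imwrite('pics/s12.png',a)
for z in(-3,7): print(z,grip_r(a,[p[0]+14.3,p[1]-199.5,p[2]+z]))
print('collar',grip_r(a,[575,15,325]))
E
```

```text
32.95 [569.1 110.8 166.8] [-0.8  1.4  0.1] [ 0.  -0.1  0. ] 11.942418166704432 3.9999747276306152
-3 (array([286.5, 211.4]), [(array([286.5, 207.5]), 28)])
7 (array([286.5, 208.9]), [(array([286.5, 207.5]), 28)])
collar (array([263.1, 181.3]), [(array([262.9, 181.7]), 51), (array([250.2, 190.7]), 23)])
```

```bash
python3 - <<'E'
from h import *
np.set_printoptions(precision=1,suppress=True)
b=grab_frame('top');a=grab_frame('scene');cv2.imwrite('pics/t12.png',b)
X=[582.7,-84.7,165];u,v=proj('top',X).round().astype(int);print('pred top',proj('top',X),proj('top',[582.7,-84.7,180]))
g=b[v-14:v+14,u-16:u+16].max(2)
for th in(40,50,60,70):
  k,l,st,c=cv2.connectedComponentsWithStats((g<th).astype(np.uint8));print(th,[(c[i]+[u-16,v-14],st[i,2:]) for i in range(1,k) if st[i,4]>6])
ps=grip_r(a,[583,-85,172])[1];print(ps)
for i in range(1,k):
  if st[i,4]>6: print(tri(ps[0][0],c[i]+[u-16,v-14]))
E
```

```text
pred top [297.7 218.8] [297.8 217.2]
40 []
50 []
60 [(array([298.6, 217.6]), array([ 8,  4, 14], dtype=int32))]
70 [(array([298.5, 217.4]), array([ 8,  4, 21], dtype=int32))]
[(array([286.5, 207.4]), 27)]
[580.9 -86.7 181.6]
```

```bash
python3 - <<'E'
from h import *
np.set_printoptions(precision=1,suppress=True)
a=grab_frame('scene');cv2.imwrite('pics/s13.png',a)
ya=np.radians(4.1);ex=np.array([np.cos(ya),np.sin(ya),0]);ey=np.array([-np.sin(ya),np.cos(ya),0]);ez=np.array([0,0,1.])
def pred(zl,zr,lab):
  R=np.array([580.9,-86.7,zr]);t=np.arcsin((zl-zr)/200);Y=ey*np.cos(t)+ez*np.sin(t);Z=ez*np.cos(t)-ey*np.sin(t)
  O=R+100*Y-100*Z
  for x,y,z in((-37,129,26),(-37,129,0),(-37,-129,26),(-37,-129,0),(37,129,26),(37,-129,26)): print(lab,(x,y,z),proj('scene',O+ex*x+Y*y+Z*z).round(1))
pred(163,181.6,'A');pred(142,181.6,'B')
h=cv2.cvtColor(a,cv2.COLOR_BGR2HSV)
for y in range(216,275): print(y,''.join('#' if s<45 and v>75 else ('o' if s<45 else '.') for s,v in zip(h[y,225:325,1],h[y,225:325,2])))
E
```

```text
A (-37, 129, 26) [247.6 267.7]
A (-37, 129, 0) [248.6 273.8]
A (-37, -129, 26) [302.2 224.8]
A (-37, -129, 0) [302.6 230.8]
A (37, 129, 26) [231.1 257.6]
A (37, -129, 26) [285.7 216.5]
B (-37, 129, 26) [250.6 271.7]
B (-37, 129, 0) [252.1 277.1]
B (-37, -129, 26) [303.6 222.8]
B (-37, -129, 0) [304.5 228.3]
B (37, 129, 26) [234.1 261.6]
B (37, -129, 26) [287.1 214.6]
216 .........o.o..................oooooooooooooo#.....####.....######...##..............................
217 ..........oo................ooo..o.oooooooooo....####.....######....##..............................
218 ooooo.......ooo............ooo...oooooooooooo...###.....##########..##..............................
219 ooooooo.......ooo.o.....oooooooooooooooooooooo####......##############..............................
220 .ooooo..........oooo...ooooooooooooo.oooooo.oo###.......##############..............................
221 .oo.o.....o.......oo..oooooooooooo.ooo.oo.oooo#........#################............................
222 .o.o...ooooooo......ooooooooooooooooooooooo.oo........####################......................
[... 4764 characters left out ...]
#####.................................................................
269 ..............####################..................................................................
270 ................################....................................................................
271 .................##############.....................................................................
272 ...................###########......................................................................
273 ....................#########.......................................................................
274 ......................######........................................................................
```

The tray corners confirm the pose: the middle is supported, and the tilt is about 0.09 rad. It's hanging on the hook at its middle, so I'll open the fingers gently and watch it settle.

Call:
step_arm --plan '[[[0,0,0,0,0.16],[0,0,0,0,0.19],[0,0,0,0,0.22],[0,0,0,0,0.25],[0,0,0,0,0.25],[0,0,0,0,0.25]]]'

```text
time_s: 33.9
ee_pos: [569.2, 110.8, 166.9]
ee_rot: [180.0, 0.0, 94.1]
force: [0.0, 0.1, -0.3]
gripper_width: 22.6
gripper_force: 0.0
```

```bash
cat >> h.py <<'E'
def watch(n=10):
    o=[]
    for i in range(n):
        a=grab_frame('scene');r=grip_r(a,[582,-86,170])[1]
        h=cv2.cvtColor(a,cv2.COLOR_BGR2HSV);m=(h[216:300,225:325,1]<45)&(h[216:300,225:325,2]>75)
        c=grip_r(a,[575,15,325])[1]
        o.append([list(r[0][0].round(1)) if r else None,list(c[0][0].round(1)) if c else None])
    return o,a
E
python3 - <<'E'
from h import *
o,a=watch(12);s=state();print(s['time_s'],s['ee_pos'],s['force'],s['gripper_width'])
for q in o: print(*[[float(t) for t in e] if e else None for e in q])
cv2.imwrite('pics/s14.png',a)
print('level seated pred',proj('scene',[582.7,-84.7,162]))
E
```

```text
34.5 [569.15628979 110.7791848  166.93093475] [-0.59691631  0.43212559  0.13082021] 22.790149273785268
[286.0, 209.5] [263.1, 181.6]
[286.0, 208.1] [263.0, 181.9]
[285.6, 207.7] [263.1, 181.9]
[285.7, 207.8] [263.0, 181.7]
[285.9, 208.4] [263.1, 181.8]
[285.9, 209.6] [263.0, 181.9]
[285.5, 211.6] [262.9, 181.8]
[285.3, 212.9] [263.0, 181.7]
[285.3, 213.9] [263.0, 181.7]
[285.0, 215.5] [262.9, 181.8]
[284.9, 216.4] [262.9, 181.8]
[284.9, 216.4] [263.0, 181.7]
level seated pred [285.80324144 212.45381269]
```

Released: the caddy hangs on the hook. Its far grip rocks evenly about the predicted seated-level row (212.4), by about ±0.16 rad. I'll see how fast that dies away.

```bash
python3 - <<'E'
from h import *
o,a=watch(40);s=state();print(s['time_s'])
print([float(q[0][1]) if q[0] else None for q in o]);print([float(q[1][0]) if q[1] else None for q in o][::4])
E
```

```text
36.5
[216.3, 215.5, 213.9, 212.5, 211.6, 210.4, 209.1, 208.7, 208.7, 209.6, 210.9, 211.6, 212.8, 214.0, 215.4, 216.1, 216.3, 216.1, 215.0, 213.8, 212.5, 211.6, 210.6, 209.4, 209.0, 209.0, 209.5, 210.5, 211.6, 212.4, 213.6, 214.6, 215.0, 215.4, 214.9, 214.4, 213.5, 212.5, 211.7, 210.9]
[263.1, 263.0, 262.9, 263.0, 263.0, 263.1, 262.9, 263.0, 263.0, 262.9]
```

It decays slowly, so I'll stop it with a 3 N touch on the sleeve, timed for a level crossing (about t = 37.17), and open again.

Call:
step_arm --plan '[[[0,0,0,0,0.17],[0,0,0,0,0.17],[0,0,0,0,0.17],[0,0,0,0,0.16],[0,0,0,0,0.16],[0,0,0,0,0.1],[0,0,0,0,0.1],[0,0,0,0,0.1],[0,0,0,0,0.1]]]' --newtons 3

```text
time_s: 37.62
ee_pos: [569.1, 110.8, 166.9]
ee_rot: [-180.0, 0.0, 94.1]
force: [0.4, 0.4, -0.3]
gripper_width: 12.0
gripper_force: 3.0
```

```bash
python3 - <<'E'
from h import *
o,a=watch(5);s=state();print(s['time_s'],s['gripper_width'],s['gripper_force'],s['force'])
print([float(q[0][1]) if q[0] else None for q in o]);print([float(q[1][0]) if q[1] else None for q in o])
E
```

```text
37.875 11.890760467203382 2.9999111965298653 [-0.8067318   0.07765785 -0.37481147]
[213.3, 213.2, 213.4, 213.3, 213.2]
[262.9, 262.9, 262.9, 263.0, 262.9]
```

Call:
step_arm --plan '[[[0,0,0,0,0.14],[0,0,0,0,0.2],[0,0,0,0,0.3],[0,0,0,0,0.5],[0,0,0,0,0.7],[0,0,0,0,0.7]]]'

```text
time_s: 38.62
ee_pos: [569.1, 110.8, 166.9]
ee_rot: [180.0, 0.0, 94.1]
force: [-0.7, 0.0, 0.0]
gripper_width: 54.4
gripper_force: 0.0
```

```bash
python3 - <<'E'
from h import *
o,a=watch(18);s=state();print(s['time_s'],s['gripper_width'],s['gripper_force'],s['force'])
print([float(q[0][1]) if q[0] else None for q in o]);print([float(q[0][0]) if q[0] else None for q in o]);print([float(q[1][0]) if q[1] else None for q in o])
E
```

```text
Traceback (most recent call last):
  File "h.py", line 39, in watch
    a=grab_frame('scene');r=grip_r(a,[582,-86,170])[1]
ValueError: 200 camera calls are used up
```

No camera calls are left. The caddy was quiet and level at the last look, so I'll withdraw straight up, back off and let it settle.

Call:
step_arm --plan '[[[0,0,0,0,0.7],[0,0,-0.5,0,0.7],[0,0,-1.5,0,0.7],[0,0,-3,0,0.7],[0,0,-5,0,0.7],[0,0,-7,0,0.7],[0,0,-8.5,0,0.7],[0,-1,-9,0,0.7],[0,-3,-9,0,0.7],[0,-6,-9,0,0.7],[2,-9,-9,0,0.7],[4,-12,-9,0,0.7],[4,-12,-9,0,0.7],[4,-12,-9,0,0.7],[4,-12,-9,0,0.7],[4,-12,-9,0,0.7],[4,-12,-9,0,0.7],[4,-12,-9,0,0.7],[4,-12,-9,0,0.7],[4,-12,-9,0,0.7]]]'

```text
time_s: 41.12
ee_pos: [446.6, 142.2, 256.9]
ee_rot: [180.0, 0.0, 94.1]
force: [0.5, 0.9, -0.2]
gripper_width: 64.0
gripper_force: 0.0
```

Call:
step_arm --plan '[[[0,0,0,0,0.7],[0,0,0,0,0.7],[0,0,0,0,0.7],[0,0,0,0,0.7],[0,0,0,0,0.7],[0,0,0,0,0.7],[0,0,0,0,0.7],[0,0,0,0,0.7],[0,0,0,0,0.7],[0,0,0,0,0.7],[0,0,0,0,0.7],[0,0,0,0,0.7],[0,0,0,0,0.7],[0,0,0,0,0.7],[0,0,0,0,0.7],[0,0,0,0,0.7],[0,0,0,0,0.7],[0,0,0,0,0.7],[0,0,0,0,0.7],[0,0,0,0,0.7]]]'

```text
time_s: 43.62
ee_pos: [446.6, 142.2, 256.9]
ee_rot: [-180.0, 0.0, 94.1]
force: [1.2, -0.5, -0.6]
gripper_width: 63.9
gripper_force: 0.0
```

Call:
step_arm --plan '[[[0,0,0,0,0.7],[0,0,0,0,0.7],[0,0,0,0,0.7],[0,0,0,0,0.7],[0,0,0,0,0.7],[0,0,0,0,0.7],[0,0,0,0,0.7],[0,0,0,0,0.7],[0,0,0,0,0.7],[0,0,0,0,0.7],[0,0,0,0,0.7],[0,0,0,0,0.7],[0,0,0,0,0.7],[0,0,0,0,0.7],[0,0,0,0,0.7],[0,0,0,0,0.7],[0,0,0,0,0.7],[0,0,0,0,0.7],[0,0,0,0,0.7],[0,0,0,0,0.7]]]'

```text
time_s: 46.12
ee_pos: [446.6, 142.2, 256.9]
ee_rot: [180.0, 0.0, 94.1]
force: [1.6, -0.2, -0.5]
gripper_width: 63.8
gripper_force: 0.0
```

Call:
step_arm --plan '[[[0,0,0,0,0.7],[0,0,0,0,0.7],[0,0,0,0,0.7],[0,0,0,0,0.7],[0,0,0,0,0.7],[0,0,0,0,0.7],[0,0,0,0,0.7],[0,0,0,0,0.7],[0,0,0,0,0.7],[0,0,0,0,0.7],[0,0,0,0,0.7],[0,0,0,0,0.7],[0,0,0,0,0.7],[0,0,0,0,0.7],[0,0,0,0,0.7],[0,0,0,0,0.7],[0,0,0,0,0.7],[0,0,0,0,0.7],[0,0,0,0,0.7],[0,0,0,0,0.7]]]'

```text
time_s: 48.62
ee_pos: [446.6, 142.2, 256.9]
ee_rot: [180.0, 0.0, 94.1]
force: [-0.2, -0.0, 0.7]
gripper_width: 64.1
gripper_force: 0.0
```

```bash
python3 -c "
from workcell import *
s=state();print(s['time_s'],s['ee_pos'],s['force']);print(job_done())"
```

```text
48.625 [446.6134602  142.15865164 256.93305519] [-0.17830147 -0.04457586  0.65420135]
the job is handed in; nothing more can be done
None
```

I steadied the hook, hung the caddy on it, withdrew the arm and handed the job in at 48.6 s; no verdict came back, and with the camera calls used up the final release and withdrawal went unseen (last view: caddy on the hook, held nearly level, about 0.04 rad off).

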